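# Ready to dose a blood film

## Robot

A 6-joint arm with a two-finger parallel gripper is mounted at the origin on a cart in front of the work surface, level with it; the furniture and walls round the work are solid. World frame = base frame: x ahead of the robot, y to its left, z up, the work surface at z = 0. Lengths are in m, angles in degrees, forces in N, time in s.
With the tool pointing down it reaches from about 0.425 to 0.925 m from the base axis. Payload 12.5 kg.
Tool frame: the origin (TCP) lies midway between the tips of the shut fingers; the grasp point (between the pads) lies 19 mm behind it; z points along the fingers, y is the line along which they close (so a half turn about z gives the same grasp; the last joint's range is limited). The gripper opens to 85 mm and grips with 20 to 120 N. Pads are 22 mm wide; open, the fingers measure 114 mm over their backs; the gripper's body (76 mm by 85 mm) begins 54 mm behind the grasp point. The pads swing forward as they close: fully open they stand 13 mm farther back than shut.
Start: joints at [63.335, 28.126, 89.318, -0, 62.55, -6.05], TCP at [0.22, 0.585, 0.231] pointing down, gripper open.
Joint ranges: [-177.58, 177.58], [-47.91, 125.51], [2.72, 160], [-65.01, 245.01], [3.68, 167.84], [-153.87, 153.87]. Speed limits (degrees/s): [127.2, 127.2, 159.86, 180, 180, 180].

## Interface

Orientations are given as a 3x3 rotation matrix whose columns are the frame's x, y, z axes.
In Python, from station import readout, optics, close_job gives the robot as it stands.
- The arm moves only by the tool apply_moves, never from a script. Its argument "motion" is a list of rows, each a list of 5 numbers: the shift along the tool's x, y, z as a fraction of full scale, then the turn about the tool's z as a fraction of full scale, then the closure, from -1 (fully open) to 1 (shut). In form: [[dx, dy, dz, roll, jaw], ...]. A call has 1 to 8 rows; each row shifts and turns the commanded pose from where the row before left it, along the tool's axes as they then stand; what a row does not reach is not made up. Full scale, the value 1, is 0.02 m for a shift and 0.15 rad for a turn. A row lasts 1/10 s, in which the tool goes at most 50 mm and 8.59 degrees, less where a joint would pass 70% of its speed; a pose out of reach is approached as far as the arm can. A call with a number of a shift or a turn outside -1 to 1 is refused whole. A call with a gripper value outside its range is refused whole. The fingers move at their own pace and stop on an object; "squeeze" is the grip in N (left out, the last holds). Time passes only in rows, so rows that do not move let the fingers close. It gives the time, the measured TCP pose, the force, the opening and the grip force at its end, in the units of the state.
- readout.sense(): the state, without advancing time (a new reading comes with each control period).
- optics.read_camera(name): name is "scene" or "top" or "wrist"; returns a dict with "frame" (400x640x3 uint8, red, green, blue), "fx", "fy", "cx", "cy" (pixels), "R" (3x3) and "t" (3): a world point X has camera coordinates R X + t. Camera axes: x right, y down, z forward; pixel columns grow to the right and rows downward; lengths in m; the calibration is good to about 2 mm. A picture is of the moment at which its call begins. There is no depth.
- close_job(): hands the job in; it is judged then, once.
The state is a dict: "clock": time; "joints": joint angles; "joint_vel": joint speeds; "tau": joint torques, N m; "tcp_pos": TCP position; "tcp_rot": TCP orientation; "contact_force": force on the tool from outside, world axes, zero at the start; "ft_torque": the same for the moment, N m; "opening": finger opening in m; "grip_force": force on a finger pad.
Only numpy, scipy, OpenCV 4.12 (cv2) and the standard library are available. Lean on these libraries where they do the work, as an engineer would, in place of code of your own. Each camera call takes 0.05 s, during which the arm holds its last target. There are 200 camera calls.

## Task

Cock the blood-film spreader: pull its sprung carriage by the blue tab towards the front until the red pointer stands in the red band of the scale, and leave it there (its brake holds it). Then lift the loaded pipette with the blue plunger out of the stand, upright and without pressing the plunger, carry it clear of the other pipette and over the tubes and bottles without disturbing anything, and finish with the gripper still holding it upright and still, its tip over the middle of the black ring on the slide, about 5 mm above the glass; the pipette must never touch the spreader.

Things in the scene. Friction and masses are not known exactly. Their poses are not given: they have to be found in the camera images.
- smear_maker: blood-film spreader, fixed, white base 200 x 134 x 22 mm (top of base 22 mm over the table) with grey rail carriers up to 48 mm high at both ends, two steel rails along its length and a glass slide 76 x 26 mm in the middle; origin at the centre of its underside, x axis along the rails away from its front (the front, nearest the robot, is at -x), z up
- carriage (a joint): travel in m of the sprung carriage along the rails towards the front (-x of smear_maker): 0 at rest, 0.065 at the end stop; it starts 0 to 12 mm out. Its red pointer runs over a white scale on the base's right (-y) side; the red band there is 0.045 to 0.055 (middle 0.050). The spring pulls back with 35 N/m, a friction brake of 3.5 N holds the carriage wherever it is left: it takes 4 to 6 N to pull
- tab (a point): centre of the top face of the carriage's upright blue pull tab, 86 mm over the table; the tab is 10 mm thick along the rails, 26 mm wide across them and 36 mm high, on a bridge plate 24 mm long (along the rails), 88 mm wide whose top is 50 mm over the table. It moves with the carriage
- ring (a point): target: middle of the black ring (12 mm outside diameter) on the slide, on the top face of the glass, 29.5 mm over the table, on the centre line of the spreader and 18 mm in front of its centre (smear_maker x = -0.018). With the carriage cocked the bridge plate's edge is 18 mm in front of the ring
- stand: clear pipette stand, fixed, base 100 x 180 mm; pipettes hang upright in its outer two of three slots, 50 mm either side of its centre along its y axis. Its shelf is 100 mm high, with rims up to 112 mm round the pipettes' shoulders; front at -x; origin at the centre of its underside. The pipettes lift straight up; the slots are open to the front below 100 mm
- blue_pipette: loaded micropipette with a blue plunger, loose, 0.1 kg, 195 mm long, upright in either outer slot. Its y axis runs up along it; x axis along the stand's x while it hangs. Origin halfway along, 12 mm off the long axis (axis at z = +12 mm in its frame). Handle 24 x 24 mm square, from 23 mm below to 78 mm above the origin; below it a shaft 13 mm and a tip 6 mm thick
- blue_grip (a point): on the blue pipette's long axis, the point of the handle to grip: 16 mm below the handle's top, 36 mm below the top of the plunger, 159.5 mm above the tip; 85 mm above the stand's shelf
- blue_tip (a point): lower end of the blue pipette's tip, on its long axis, 74.5 mm below the shoulder that rests on the stand
- blue_pipette_plunger (a joint): how far the blue pipette's sprung plunger is pressed, in m: 0 out, 0.010 fully pressed; the plunger is 13 mm thick and stands about 20 mm out of the handle's top
- orange_pipette: the other micropipette, same size and frame, orange plunger, loose, in the other slot; must stay where it hangs. The top of its plunger is 221 mm over the table, its axis 100 mm from the blue one's, so a pipette carried lower than that must pass round it, by the stand's open front
- tube_rack: white wire rack of capped tubes, loose, 52 x 147 mm, 88 mm high, between stand and spreader with its length roughly along x (obstacle); origin at the centre of its underside
- green_bottle: white bottle with a green cap, loose, 48 mm diameter, 95 mm high, beyond the far end of the rack (obstacle); origin at the centre of its underside
- brown_bottle: brown bottle with a red cap, loose, 46 mm diameter, 85 mm high, before the near end of the rack (obstacle); origin at the centre of its underside
- lab_timer: white timer with three keys, loose, 66 x 66 x 20 mm, lying near the front of the table; origin at the centre of its underside
- slide_mailer: blue slide box, loose, 36 x 82 x 20 mm, lying at the back behind the pipette stand; origin at the centre of its underside
- tube_red: red-capped sample tube, loose, 80 x 16 x 16 mm, lying near the front edge; origin at the middle of its underside

How it is judged:
By the outcome, as a careful person would: the job done as asked, in the order asked, and still so for the second after the job is handed in, while the arm keeps its last pose, push and grip.
It also fails if it takes over 64 s, if anything falls off the work surface, if the arm or the gripper's body presses on something with over 40 N, if the wrist force passes 120 N, or if a joint passes its speed limit or range.

## Working session

There is one attempt and no reset: what is moved stays moved. The work goes in short steps, Python scripts to look and compute and a tool call to move; the robot and the scene stay as the last step left them, time stands still between calls to the robot, and variables do not carry over. Pictures are saved under pics/ and viewed, at most 10 in all, crops included, and the job is handed in when it is done.

Besides the shell and the picture viewer there is one more tool, called after ">>>" as a command line: name --pt "numbers of a row" for each row, then --argument value for the rest. apply_moves: Moves the arm, as the interface text tells. Its arguments: {"type":"object","properties":{"motion":{"type":"array"},"squeeze":{"type":"number"}},"required":["motion"]}

```bash
mkdir -p pics; ls
python3 - <<'E'
from station import readout, optics
import cv2,pickle
s=readout.sense();print({k:s[k] for k in('clock','tcp_pos','tcp_rot','contact_force','opening')})
d={}
for n in('scene','top'):
    d[n]=optics.read_camera(n); c=d[n]
    cv2.imwrite(f'pics/{n}0.png',c['frame'][:,:,::-1]); print(n,c['fx'],c['cx'],c['cy'],c['R'],c['t'])
pickle.dump(d,open('c0.pkl','wb'))
E
```

```text
pics
{'clock': 0.0, 'tcp_pos': array([0.21991976, 0.58477672, 0.23073348]), 'tcp_rot': array([[-9.35962015e-01,  3.52100621e-01, -5.09577231e-04],
       [ 3.52100967e-01,  9.35961495e-01, -9.93988354e-04],
       [ 1.26960750e-04, -1.10975798e-03, -9.99999376e-01]]), 'contact_force': array([-0.17612536,  0.28255012, -0.51335132]), 'opening': 0.08513515016316002}
scene 368.4092921158957 317.98799980158327 198.64426044697322 [[ 0.58149543 -0.81347082  0.01132657]
 [-0.3707422  -0.27735996 -0.88635302]
 [ 0.72416385  0.51121099 -0.46287151]] [-0.39733949  0.31298551  0.63747938]
top 511.85964358488144 316.9378210268419 196.8085721592814 [[-0.01219961 -0.9999215  -0.00285622]
 [-0.98901194  0.01248728 -0.14730732]
 [ 0.14733142  0.00102774 -0.98908665]] [-0.05738025  0.55849541  1.11053813]
```

View pics/scene0.png

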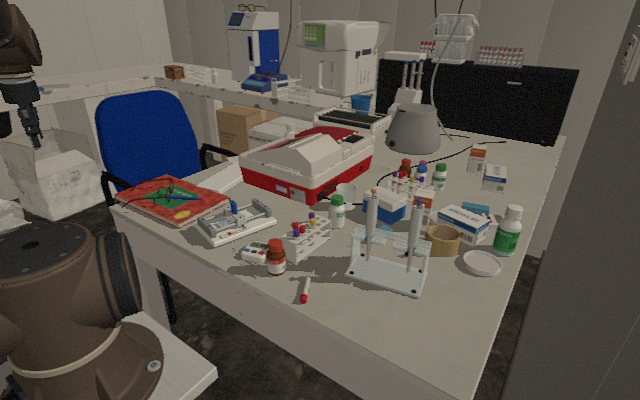

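View pics/top0.png

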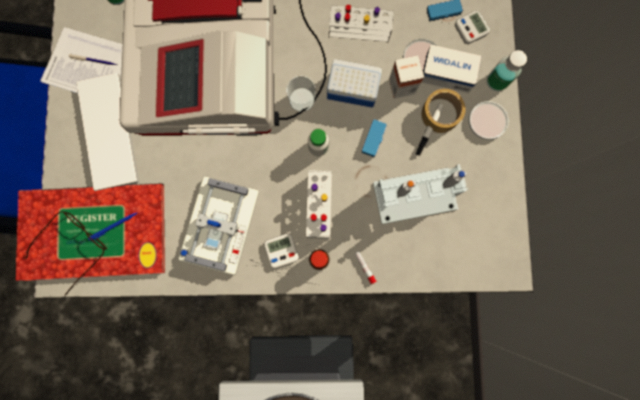

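The scene picture shows the spreader at about (235,220), the rack at (307,237) and the stand at (390,255). In the top picture the spreader is at about (217,225), the orange plunger at (407,186) and the blue plunger at (458,174). I'll zoom in.

Run:
```python
import cv2,pickle,numpy as np
d=pickle.load(open('c0.pkl','rb'))
t=d['top']['frame'][:,:,::-1]; s=d['scene']['frame'][:,:,::-1]
def z(im,x0,y0,w,h,k):
    o=cv2.resize(im[y0:y0+h,x0:x0+w],None,fx=k,fy=k,interpolation=cv2.INTER_CUBIC)
    for x in range((x0+9)//10*10,x0+w,10): cv2.putText(o,str(x),(int((x-x0+.5)*k),8),0,.3,(0,0,255),1); cv2.line(o,(int((x-x0+.5)*k),10),(int((x-x0+.5)*k),14),(0,0,255),1)
    for y in range((y0+9)//10*10,y0+h,10): cv2.putText(o,str(y),(0,int((y-y0+.5)*k)),0,.3,(0,0,255),1)
    return o
a=z(t,175,170,90,110,5); b=z(t,365,155,110,75,3);c=z(s,340,180,110,115,3)
o=np.zeros((600,790,3),np.uint8);o[:550,:450]=a;o[:225,455:785]=b;o[230:575,455:785]=c
cv2.imwrite('pics/z1.png',o)
```

```text
(no output)
```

View pics/z1.png

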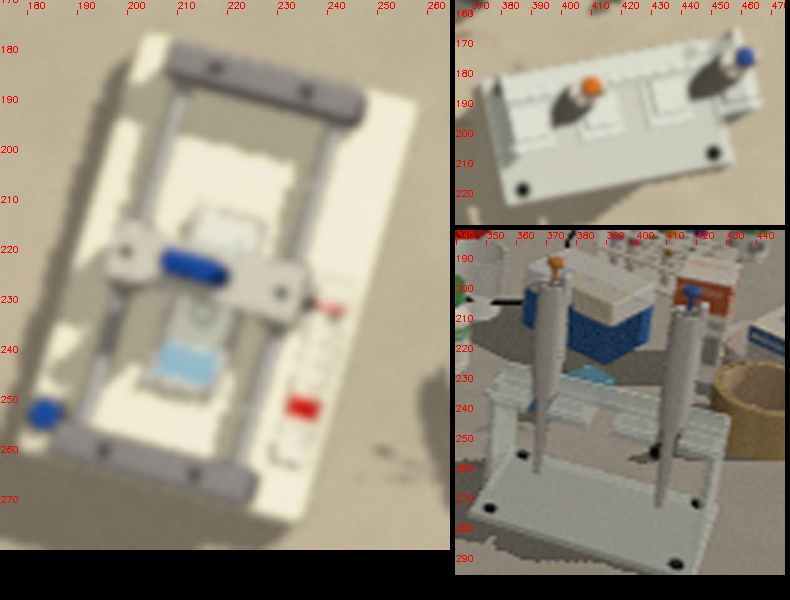

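The zoom shows the tab top at about (213.5,222.5), the pointer at (239,231) and the red band at (234,251.5) in the top image. The plungers are at (407.3,185.5) for orange and (458.3,174) for blue. In the scene view they are at (373.7,190) and (418.7,200).

```bash
cat > h.py <<'E'
import numpy as np,cv2
def bp(c,uv,z):
    C=-c['R'].T@c['t']; d=c['R'].T@np.array([(uv[0]-c['cx'])/c['fx'],(uv[1]-c['cy'])/c['fy'],1]); return C+d*(z-C[2])/d[2]
def pj(c,X):
    p=c['R']@np.asarray(X)+c['t']; return np.array([c['fx']*p[0]/p[2]+c['cx'],c['fy']*p[1]/p[2]+c['cy']])
def tri(obs):
    A=[];b=[]
    for c,uv in obs:
        d=c['R'].T@np.array([(uv[0]-c['cx'])/c['fx'],(uv[1]-c['cy'])/c['fy'],1]);d/=np.linalg.norm(d);P=np.eye(3)-np.outer(d,d);A.append(P);b.append(P@(-c['R'].T@c['t']))
    return np.linalg.solve(sum(A),sum(b))
def blob(c,box,lo,hi):
    x0,y0,x1,y1=box;h=cv2.cvtColor(c['frame'],cv2.COLOR_RGB2HSV)[y0:y1,x0:x1];m=cv2.inRange(h,lo,hi);n,l,s,ce=cv2.connectedComponentsWithStats(m)
    i=1+np.argmax(s[1:,4]);return ce[i]+[x0,y0],s[i]
E
python3 - <<'E'
import pickle;from h import *
d=pickle.load(open('c0.pkl','rb'));T,S=d['top'],d['scene'];np.set_printoptions(precision=4,suppress=True)
B=((95,110,40),(130,255,255));O=((3,120,80),(20,255,255));Rd=((0,150,100),(6,255,255))
tb,st=blob(T,(445,160,475,185),*B);to,_=blob(T,(395,175,420,200),*O);sb,ss=blob(S,(405,190,430,215),*B);so,_=blob(S,(365,180,383,200),*O)
print('px',tb,to,sb,so,st,ss)
for n,a,b in(('blue',tb,sb),('orange',to,so)): print(n,tri([(T,a),(S,b)]),bp(T,a,.215),bp(S,b,.213))
tt,s1=blob(T,(203,215,224,230),*B);print('tab',tt,s1,bp(T,tt,.083))
rb,s2=blob(T,(228,245,242,258),*Rd);print('band',rb,s2,bp(T,rb,.022))
rp,s3=blob(T,(233,225,247,237),(0,60,80),(10,255,255));print('ptr',rp,s3,bp(T,rp,.024))
for uv in((204,177.5),(257.5,191),(234.5,273.5)):print('corner',bp(T,uv,.022))
print('ring',bp(T,(213.5,231.5),.0295))
for uv in((230,247),(228,188)):pass
for uv in((214,183),(241,189.5),(213,264),(187.5,257)): print('carrier',bp(T,uv,.048))
for uv in((380,216.8),(378,189)):pass
for n,uv,z in(('stand foot L',(384,218),.01),('foot R',(446.5,206),.01),('rackTL',(307,172),.088),('rackTR',(331,173),.088),('rackBR',(329,238),.088),('rackBL',(305,236),.088),('brown',(319,259),.085),('green',(318,137),.095)):print(n,bp(T,uv,z))
E
```

```text
px [461.375 173.75 ] [410.2143 183.5   ] [418.3529 201.1765] [373.2  191.35] [15 12  4  5 16] [12  9  4  8 17]
blue [ 0.572  -0.3401  0.2148] [ 0.5731 -0.3421  0.215 ] [ 0.573  -0.3375  0.213 ]
orange [ 0.5543 -0.2417  0.2155] [ 0.5554 -0.2433  0.215 ] [ 0.5571 -0.2384  0.213 ]
tab [213.2766 223.1489] [ 5  5 12  7 47] [0.497  0.1595 0.083 ]
band [235. 251.] [ 5  5  5  3 13] [0.4395 0.1219 0.022 ]
ptr [240.25 231.  ] [ 4  5  7  3 12] [0.4843 0.1102 0.024 ]
corner [0.6088 0.1952 0.022 ]
corner [0.5758 0.0718 0.022 ]
corner [0.3893 0.1224 0.022 ]
ring [0.4835 0.1696 0.0295]
carrier [0.591  0.1666 0.048 ]
carrier [0.5755 0.1058 0.048 ]
carrier [0.4105 0.1657 0.048 ]
carrier [0.4265 0.2221 0.048 ]
stand foot L [ 0.5112 -0.2177  0.01  ]
foot R [ 0.5372 -0.3625  0.01  ]
rackTL [ 0.6056 -0.0434  0.088 ]
rackTR [ 0.6027 -0.0955  0.088 ]
rackBR [ 0.4617 -0.089   0.088 ]
rackBL [ 0.4666 -0.0379  0.088 ]
brown [ 0.4175 -0.0671  0.085 ]
green [ 0.6816 -0.0683  0.095 ]
```

The measurements agree with the given sizes: the plungers are 100 mm apart, the spreader's yaw is -15° and the stand's is +10°. I'll move over the tab.

>>> apply_moves --pt "0 0 0 -0.65 -0.2" --pt "-0.5 -0.45 0 0 -0.2" --pt "-0.95 -0.85 0 0 -0.2" --pt "-0.95 -0.85 0 0 -0.2" --pt "-0.95 -0.85 0 0 -0.2" --pt "-0.95 -0.85 0 0 -0.2" --pt "-0.95 -0.85 0 0 -0.2" --pt "-0.95 -0.85 0 0 -0.2"

```text
clock: 0.9
tcp_pos: [0.3116, 0.4439, 0.2312]
tcp_rot: [[-0.965, 0.262, -0.0], [0.262, 0.965, -0.0], [0.0, -0.0, -1.0]]
contact_force: [-0.1, 0.7, -0.2]
opening: 0.0514
grip_force: 0.0
```

>>> apply_moves --pt "-0.95 -0.85 0 0 -0.2" --pt "-0.95 -0.85 0 0 -0.2" --pt "-0.95 -0.85 0 0 -0.2" --pt "-0.95 -0.85 0 0 -0.2" --pt "-0.95 -0.85 0 0 -0.2" --pt "-0.95 -0.85 0 0 -0.2" --pt "-0.95 -0.85 0 0 -0.2" --pt "-0.95 -0.85 0 0 -0.2"

```text
clock: 1.7
tcp_pos: [0.4228, 0.2731, 0.2313]
tcp_rot: [[-0.965, 0.262, -0.0], [0.262, 0.965, -0.0], [0.0, -0.0, -1.0]]
contact_force: [0.7, -0.5, 1.2]
opening: 0.051
grip_force: 0.0
```

>>> apply_moves --pt "-0.95 -0.85 0 0 -0.2" --pt "-0.95 -0.85 0 0 -0.2" --pt "-0.95 -0.85 0 0 -0.2" --pt "-0.95 -0.85 0 0 -0.2" --pt "-0.5 -0.4 0 0 -0.2" --pt "0 0 0 0 -0.2" --pt "0 0 0 0 -0.2"

```text
clock: 2.4
tcp_pos: [0.4855, 0.1793, 0.2312]
tcp_rot: [[-0.965, 0.261, -0.0], [0.261, 0.965, 0.0], [0.0, 0.0, -1.0]]
contact_force: [0.0, 1.1, -0.8]
opening: 0.0514
grip_force: 0.0
```

Run:
```python
from station import readout, optics
import cv2,pickle
s=readout.sense();print({k:s[k] for k in('clock','tcp_pos','tcp_rot','contact_force','opening','joints')})
d={n:optics.read_camera(n) for n in('wrist','top')}
c=d['wrist'];print(c['fx'],c['R'],c['t'])
pickle.dump(d,open('c1.pkl','wb'));cv2.imwrite('pics/w1.png',c['frame'][:,:,::-1])
```

```text
{'clock': 2.4, 'tcp_pos': array([0.48547284, 0.17929752, 0.23123747]), 'tcp_rot': array([[-9.65438743e-01,  2.60629885e-01, -3.10498744e-04],
       [ 2.60629845e-01,  9.65438790e-01,  1.63945780e-04],
       [ 3.42496702e-04,  7.73543683e-05, -9.99999938e-01]]), 'contact_force': array([ 0.01299106,  1.11339608, -0.76804745]), 'opening': 0.051424337005500684, 'joints': array([ 1.29482085e+01,  1.94251323e+01,  1.04231960e+02,  1.57844566e-02,
        5.63581423e+01, -6.19530979e+01])}
337.81614315991374 [[ 2.61100433e-01  9.65311641e-01  2.41240727e-05]
 [ 9.31950300e-01 -2.52083269e-01  2.60619769e-01]
 [ 2.51585378e-01 -6.80254519e-02 -9.65441524e-01]] [-0.29946657 -0.44203388  0.268204  ]
```

View pics/w1.png

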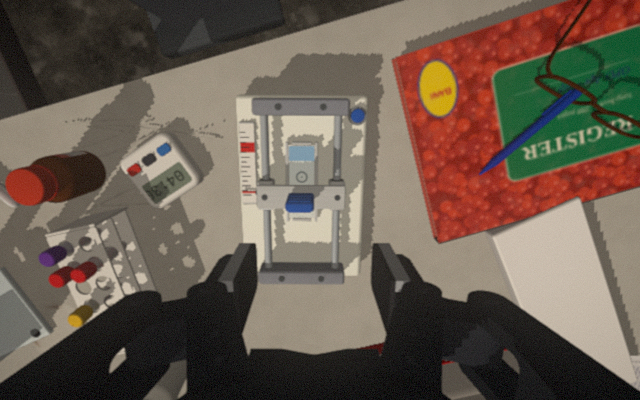

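The wrist picture shows the ring at about (301.5,176.5), the tab at (300,203), the pointer at (250,191) and the red band at (247,147). Now I'll calculate positions.

Run:
```python
import pickle;from h import *
d=pickle.load(open('c1.pkl','rb'));W=d['wrist'];np.set_printoptions(precision=4,suppress=True)
im=W['frame'][85:290,225:385,::-1];cv2.imwrite('pics/w1z.png',cv2.resize(im,None,fx=3.6,fy=2.9,interpolation=cv2.INTER_CUBIC) if 0 else cv2.resize(im,None,fx=2.9,fy=2.9,interpolation=cv2.INTER_CUBIC))
for n,uv,z in(('ring',(301.5,176.5),.0295),('fr',(238,96.5),.022),('fl',(368.5,97),.022),('fcar l',(253,99),.048),('fcar r',(349,99),.048),('tab192',(300,192),.086),('tab205',(300,205),.086)):print(n,bp(W,uv,z))
B=((95,110,40),(130,255,255))
c,s=blob(W,(280,185,320,220),*B);print('tab',c,s)
c,s=blob(W,(238,138,258,156),(0,150,100),(6,255,255));print('band',c,s,bp(W,c,.022))
c,s=blob(W,(238,183,260,200),(0,90,80),(10,255,255));print('ptr',c,s,bp(W,c,.024))
# tab predicted corner projections for ref
for X in((0.497,0.1595,.086),):print(pj(W,X))
```

```text
ring [0.4834 0.1662 0.0295]
fr [0.3903 0.1263 0.022 ]
fl [0.4247 0.2517 0.022 ]
fcar l [0.3984 0.1442 0.048 ]
fcar r [0.4216 0.2298 0.048 ]
tab192 [0.4864 0.166  0.086 ]
tab205 [0.4978 0.1628 0.086 ]
tab [299.0836 205.0341] [  6  11  27  16 323]
band [247.0517 146.9655] [  3   5  13   9 116] [0.4401 0.1195 0.022 ]
ptr [248.7407 191.5185] [ 4  8 14  2 27] [0.4854 0.1071 0.024 ]
[296.1326 205.0994]
```

View pics/w1z.png

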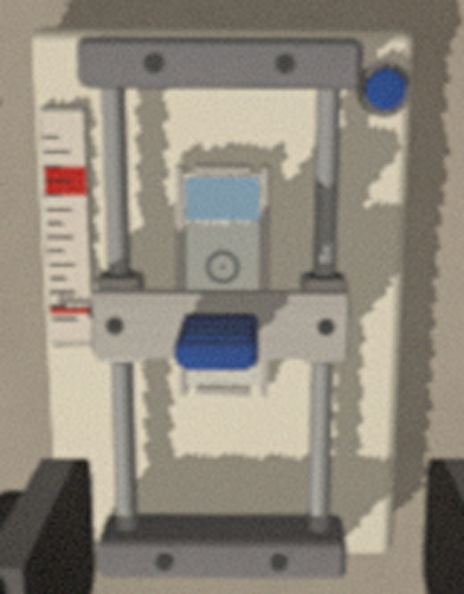

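The pointer is about 4 mm out, so the carriage needs about 46 mm more. The tab is at about (0.4985,0.161). Next I'll descend over it, gripping across its width.

>>> apply_moves --pt "-0.85 -0.7 0.6 0 -0.2" --pt "0 0 1 0 -0.2" --pt "0 0 1 0 -0.2" --pt "0 0 1 0 -0.2" --pt "0 0 1 0 -0.2" --pt "0 0 1 0 -0.2" --pt "0 0 0.5 0 -0.2" --pt "0 0 0 0 -0.2"

```text
clock: 3.3
tcp_pos: [0.498, 0.1618, 0.1084]
tcp_rot: [[-0.966, 0.259, -0.002], [0.259, 0.966, -0.0], [0.002, -0.001, -1.0]]
contact_force: [-1.1, 0.4, 0.5]
opening: 0.0512
grip_force: 0.0
```

>>> apply_moves --pt "0 0 0.8 0 -0.2" --pt "0 0 0.7 0 -0.2" --pt "0 0 0.5 0 -0.2" --pt "0 0 0.4 0 -0.2" --pt "0 0 0.1 0 -0.2" --pt "0 0 0 0 -0.2" --pt "0 0 0 0 -0.2"

```text
clock: 4.0
tcp_pos: [0.4989, 0.1613, 0.0597]
tcp_rot: [[-0.966, 0.259, 0.001], [0.259, 0.966, 0.0], [-0.001, 0.0, -1.0]]
contact_force: [0.8, -0.4, 0.1]
opening: 0.0512
grip_force: 0.0
```

>>> apply_moves --pt "0 0 0 0 0.2" --pt "0 0 0 0 0.6" --pt "0 0 0 0 0.8" --pt "0 0 0 0 0.8" --pt "0 0 0 0 0.8" --pt "0 0 0 0 0.8" --pt "0 0 0 0 0.8" --squeeze 30

```text
clock: 4.7
tcp_pos: [0.4993, 0.1618, 0.0599]
tcp_rot: [[-0.966, 0.259, 0.002], [0.259, 0.966, 0.001], [-0.002, 0.001, -1.0]]
contact_force: [0.6, 6.1, 4.5]
opening: 0.0254
grip_force: 30.8
```

>>> apply_moves --pt "0.3 0 0 0 0.8" --pt "0.4 0 0 0 0.8" --pt "0.4 0 0 0 0.8" --pt "0.4 0 0 0 0.8" --pt "0.4 0 0 0 0.8" --pt "0.4 0 0 0 0.8" --pt "0 0 0 0 0.8" --pt "0 0 0 0 0.8"

```text
clock: 5.5
tcp_pos: [0.4548, 0.174, 0.0599]
tcp_rot: [[-0.966, 0.259, 0.002], [0.259, 0.966, 0.001], [-0.002, 0.002, -1.0]]
contact_force: [-0.0, 8.7, 4.2]
opening: 0.0254
grip_force: 30.9
```

Run:
```python
from station import readout, optics
import pickle;from h import *
np.set_printoptions(precision=4,suppress=True)
s=readout.sense();print(s['tcp_pos'],s['contact_force'])
d={n:optics.read_camera(n) for n in('wrist','top','scene')};pickle.dump(d,open('c2.pkl','wb'))
a=cv2.resize(d['wrist']['frame'][:,:,::-1],(460,288))
w=cv2.resize(d['top']['frame'][170:280,175:265,::-1],None,fx=3.6,fy=3.6,interpolation=cv2.INTER_CUBIC)
o=np.zeros((400,790,3),np.uint8);o[:288,:460]=a;o[:w.shape[0],465:465+w.shape[1]]=w;cv2.imwrite('pics/p2.png',o)
```

```text
[0.4548 0.174  0.0599] [-0.0085  8.698   4.1887]
```

View pics/p2.png

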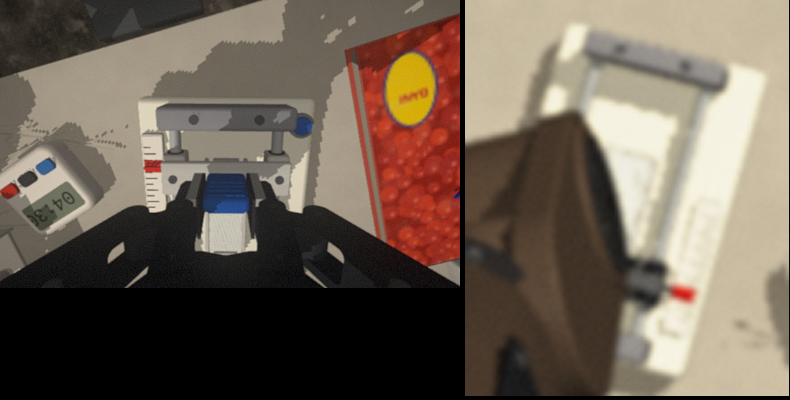

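The wrist view shows the red pointer reaching the red band, near (152,167) in the picture. I'll release, rise and check.

>>> apply_moves --pt "0 0 0 0 0.2" --pt "0 0 0 0 -0.2" --pt "0 0 0 0 -0.2" --pt "0 0 0 0 -0.2" --pt "0 0 -0.5 0 -0.2" --pt "0 0 -1 0 -0.2" --pt "0 0 -1 0 -0.2" --pt "0 0 -1 0 -0.2"

```text
clock: 6.45
tcp_pos: [0.4542, 0.1731, 0.1307]
tcp_rot: [[-0.966, 0.259, 0.0], [0.259, 0.966, 0.0], [-0.0, 0.0, -1.0]]
contact_force: [0.9, 0.1, -0.2]
opening: 0.0511
grip_force: 0.0
```

>>> apply_moves --pt "0 0 -1 0 -0.2" --pt "0 0 -1 0 -0.2" --pt "0 0 -1 0 -0.2" --pt "0 0 -1 0 -0.2" --pt "0 0 -0.5 0 -0.2" --pt "0 0 0 0 -0.2" --pt "0 0 0 0 -0.2"

```text
clock: 7.15
tcp_pos: [0.454, 0.1731, 0.2189]
tcp_rot: [[-0.966, 0.259, -0.0], [0.259, 0.966, 0.0], [0.0, -0.0, -1.0]]
contact_force: [-0.5, -0.5, -0.9]
opening: 0.0511
grip_force: 0.0
```

Run:
```python
from station import readout, optics
import pickle;from h import *
np.set_printoptions(precision=4,suppress=True)
s=readout.sense();print(s['tcp_pos'],s['contact_force'],s['joints'])
W=optics.read_camera('wrist');pickle.dump(W,open('c3.pkl','wb'))
f=W['frame'][:,:,::-1]
o=cv2.resize(f[90:330,180:440],None,fx=2.4,fy=2.4,interpolation=cv2.INTER_CUBIC);cv2.imwrite('pics/p3.png',o)
```

```text
[0.454  0.1731 0.2189] [-0.5205 -0.5008 -0.8546] [ 13.0734  17.7432 109.1951   0.0064  53.0794 -61.8997]
```

View pics/p3.png

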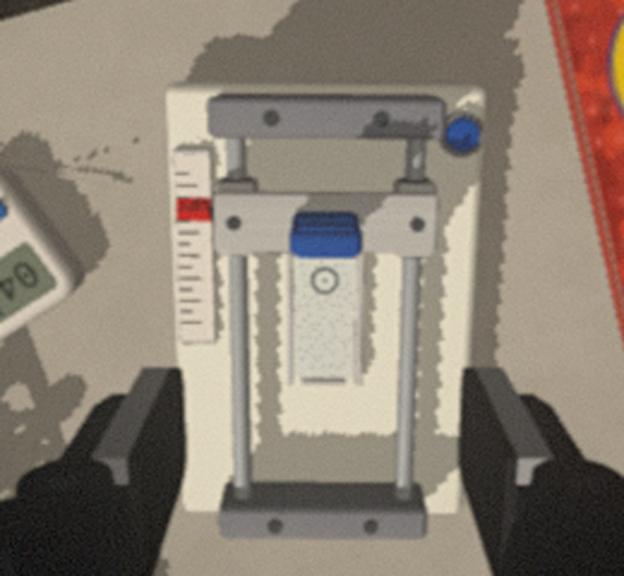

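The pointer lies in the red band, at crop y≈208 with the band spanning 198–222. I'll confirm this with the bridge-to-ring distance, which should be 30 mm, and work out the next move.

Run:
```python
import pickle;from h import *
np.set_printoptions(precision=4,suppress=True)
W=pickle.load(open('c3.pkl','rb'))
q=lambda x,y:(180+(x+.5)/2.4-.5,90+(y+.5)/2.4-.5)
ring=bp(W,q(324,280),.0295);a=bp(W,q(233,223),.05);b=bp(W,q(417,224),.05)
fr=bp(W,q(167,88),.022);fl=bp(W,q(484,89),.022)
ax=np.array([.966,-.259,0]);m=(a+b)/2
print('ring',ring,'bridge',m,'gap',(ring-m)@ax,'front->ring',(ring-(fr+fl)/2)@ax,(ring-(fr+fl)/2)@[.259,.966,0],fr,fl)
p=bp(W,q(210,208),.022);e=[bp(W,q(195,y),.022) for y in(198,210,222)]
print('ptr from ring',(p-ring)@ax,[(x-ring)@ax for x in e], bp(W,q(210,208),.026)@ax-ring@ax)
R=np.array([[-.966,.259,0],[.259,.966,0],[0,0,-1]])
```

```text
ring [0.4832 0.1657 0.0295] bridge [0.4554 0.1735 0.05  ] gap 0.028940675870686855 front->ring 0.07946475572042797 -0.0006620068782118294 [0.3896 0.1242 0.022 ] [0.4237 0.2496 0.022 ]
ptr from ring -0.029778426439030364 [np.float64(-0.034093880007337755), np.float64(-0.02891877242084076), np.float64(-0.02370291846285719)] -0.030547487908817283
```

Cocked at about 49–50 mm. Now to the blue pipette: raise, turn to the stand's yaw (+10°) and travel.

>>> apply_moves --pt "0 0 -1 -0.95 -0.4" --pt "0 0 -1 -1 -0.4" --pt "0 0 -1 -0.95 -0.4" --pt "0.05 -0.6 -0.5 0 -0.4" --pt "0.05 -1 0 0 -0.4" --pt "0.05 -1 0 0 -0.4" --pt "0.05 -1 0 0 -0.4" --pt "0.05 -1 0 0 -0.4"

```text
clock: 8.0
tcp_pos: [0.4649, 0.0802, 0.2883]
tcp_rot: [[-0.986, -0.167, -0.002], [-0.167, 0.986, -0.0], [0.002, 0.0, -1.0]]
contact_force: [1.1, 0.1, 0.3]
opening: 0.0597
grip_force: 0.0
```

>>> apply_moves --pt "0.05 -1 0 0 -0.4" --pt "0.05 -1 0 0 -0.4" --pt "0.05 -1 0 0 -0.4" --pt "0.05 -1 0 0 -0.4" --pt "0.05 -1 0 0 -0.4" --pt "0.05 -1 0 0 -0.4" --pt "0.05 -1 0 0 -0.4" --pt "0.05 -1 0 0 -0.4"

```text
clock: 8.8
tcp_pos: [0.4843, -0.0788, 0.2882]
tcp_rot: [[-0.986, -0.167, -0.002], [-0.167, 0.986, 0.0], [0.002, 0.001, -1.0]]
contact_force: [-0.1, -0.0, -0.1]
opening: 0.0598
grip_force: 0.0
```

>>> apply_moves --pt "0.1 -1 0 0 -0.4" --pt "0.1 -1 0 0 -0.4" --pt "0.1 -1 0 0 -0.4" --pt "0.1 -1 0 0 -0.4" --pt "0.1 -1 0 0 -0.4" --pt "0.1 -1 0 0 -0.4" --pt "0.1 -1 0 0 -0.4" --pt "0.1 -1 0 0 -0.4"

```text
clock: 9.6
tcp_pos: [0.4958, -0.2391, 0.288]
tcp_rot: [[-0.986, -0.167, -0.002], [-0.167, 0.986, 0.001], [0.001, 0.001, -1.0]]
contact_force: [-0.3, -0.1, 0.4]
opening: 0.0598
grip_force: 0.0
```

>>> apply_moves --pt "0.1 -1 0 0 -0.4" --pt "0.1 -1 0 0 -0.4" --pt "0 -0.5 0 0 -0.4" --pt "0 0 0 0 -0.4" --pt "0 0 0 0 -0.4"

```text
clock: 10.1
tcp_pos: [0.501, -0.2873, 0.289]
tcp_rot: [[-0.985, -0.171, -0.0], [-0.171, 0.985, 0.001], [0.0, 0.001, -1.0]]
contact_force: [0.2, 0.4, -0.5]
opening: 0.0597
grip_force: 0.0
```

Run:
```python
from station import readout, optics
import pickle;from h import *
np.set_printoptions(precision=4,suppress=True)
s=readout.sense();print(s['clock'],s['tcp_pos'],s['tcp_rot'],s['joints'])
d={n:optics.read_camera(n) for n in('wrist','scene','top')};pickle.dump(d,open('c4.pkl','wb'))
W=d['wrist'];print('pred',pj(W,(.573,-.341,.215)),pj(W,(.5555,-.2425,.215)),-W['R'].T@W['t'])
cv2.imwrite('pics/w4.png',W['frame'][:,:,::-1])
```

```text
10.1 [ 0.501  -0.2873  0.289 ] [[-0.9852 -0.1713 -0.0004]
 [-0.1713  0.9852  0.0006]
 [ 0.0003  0.0006 -1.    ]] [ -36.393    21.1896   91.7035    0.015    67.1436 -136.2594]
pred [224.1158 293.1983] [363.4742 292.6332] [ 0.4369 -0.2993  0.432 ]
```

View pics/w4.png

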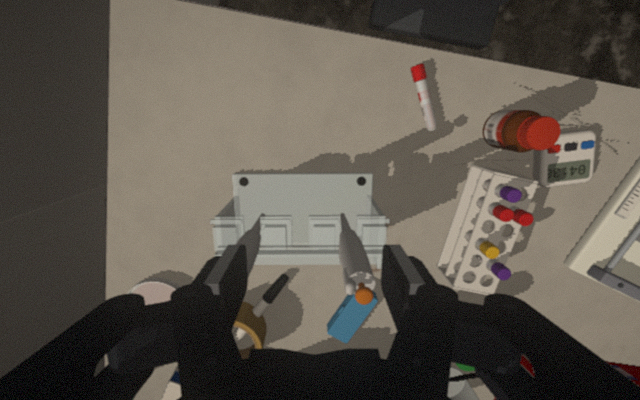

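The orange plunger shows at (364,296), about 3 px from the prediction, and the blue one is hidden by the left finger. The feet at (244,182) and (361,182) confirm the stand's yaw. I'll shift sideways so that blue sits between the fingers.

>>> apply_moves --pt "0 -0.65 0 0 -0.4" --pt "0 -1 0 0 -0.4" --pt "0 -1 0 0 -0.4" --pt "0 -0.6 0 0 -0.4" --pt "0 0 0 0 -0.4" --pt "0 0 0 0 -0.4"

```text
clock: 10.85
tcp_pos: [0.5122, -0.3514, 0.2891]
tcp_rot: [[-0.985, -0.172, -0.0], [-0.172, 0.985, 0.001], [0.0, 0.001, -1.0]]
contact_force: [-0.0, 0.1, -0.2]
opening: 0.0596
grip_force: 0.0
```

Run:
```python
from station import readout, optics
import pickle;from h import *
np.set_printoptions(precision=4,suppress=True)
s=readout.sense();print(s['clock'],s['tcp_pos'],s['tcp_rot'],s['joints'])
d=pickle.load(open('c4.pkl','rb'));d0=pickle.load(open('c0.pkl','rb'))
V=optics.read_camera('wrist');pickle.dump(V,open('c5.pkl','wb'))
cv2.imwrite('pics/w5.png',V['frame'][120:360,180:480,::-1].repeat(2,0).repeat(2,1))
print('pred',pj(V,(.573,-.341,.215)))
B=((95,110,40),(130,255,255));O=((5,150,100),(20,255,255))
vb,st=blob(V,(290,270,350,320),*B);wo,so=blob(d['wrist'],(350,280,380,310),*O);print(vb,st,wo,so)
print('blue z217',bp(V,vb,.217),'orange',bp(d['wrist'],wo,.217))
print(tri([(V,vb),(d0['top'],(461.4,173.75)),(d0['scene'],(418.35,201.2))]))
```

```text
10.85 [ 0.5122 -0.3514  0.2891] [[-0.9852 -0.1716 -0.0003]
 [-0.1716  0.9852  0.0006]
 [ 0.0002  0.0006 -1.    ]] [ -40.5511   24.9914   85.5087    0.0155   69.5328 -140.4371]
pred [314.6848 293.1142]
[314.0057 296.6971] [ 17  19  16  16 175] [363.5025 295.867 ] [  6   9  17  15 203]
blue z217 [ 0.5747 -0.3412  0.217 ] orange [ 0.5569 -0.2425  0.217 ]
[ 0.5733 -0.3404  0.2151]
```

View pics/w5.png

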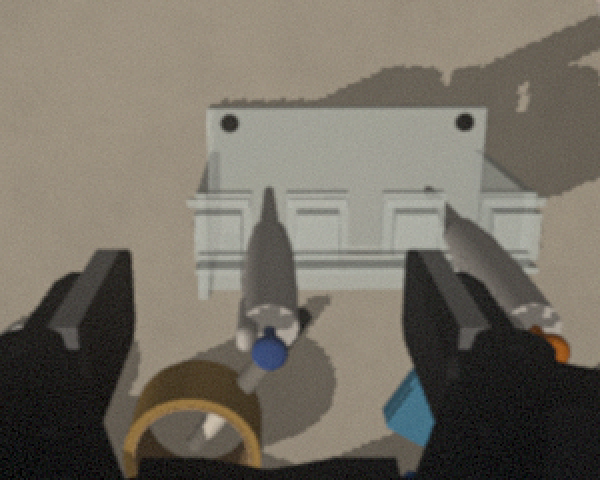

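The blue plunger is at crop (268,352), which puts its axis at (0.574,-0.341). The handle lies between the fingers. Next: move over it, descend and grip.

>>> apply_moves --pt "-0.7 0 0 0 -0.4" --pt "-0.95 0 0 0 -0.4" --pt "-0.95 0 0 0 -0.4" --pt "-0.53 0 0 0 -0.4" --pt "0 0 0 0 -0.4" --pt "0 0 0 0 -0.4"

```text
clock: 11.5
tcp_pos: [0.5739, -0.3405, 0.2891]
tcp_rot: [[-0.985, -0.172, -0.0], [-0.172, 0.985, 0.0], [0.0, 0.0, -1.0]]
contact_force: [0.3, -0.2, -0.7]
opening: 0.0598
grip_force: 0.0
```

>>> apply_moves --pt "0 0 0.5 0 -0.4" --pt "0 0 1 0 -0.4" --pt "0 0 1 0 -0.4" --pt "0 0 0.8 0 -0.4" --pt "0 0 0 0 -0.4" --pt "0 0 0 0 -0.4"

```text
clock: 12.1
tcp_pos: [0.5737, -0.3411, 0.2234]
tcp_rot: [[-0.985, -0.171, -0.0], [-0.171, 0.985, 0.0], [0.0, 0.0, -1.0]]
contact_force: [0.4, -0.3, 0.9]
opening: 0.0595
grip_force: 0.0
```

>>> apply_moves --pt "0 0 0.6 0 -0.4" --pt "0 0 0.9 0 -0.4" --pt "0 0 0.8 0 -0.4" --pt "0 0 0.55 0 -0.4" --pt "0 0 0 0 -0.4" --pt "0 0 0 0 -0.4"

```text
clock: 12.7
tcp_pos: [0.5742, -0.3411, 0.1667]
tcp_rot: [[-0.985, -0.172, 0.001], [-0.172, 0.985, -0.0], [-0.0, -0.0, -1.0]]
contact_force: [0.4, -0.1, 1.0]
opening: 0.0595
grip_force: 0.0
```

>>> apply_moves --pt "0 0 0 0 0.1" --pt "0 0 0 0 0.3" --pt "0 0 0 0 0.45" --pt "0 0 0 0 0.6" --pt "0 0 0 0 0.8" --pt "0 0 0 0 0.8" --pt "0 0 0 0 0.8" --pt "0 0 0 0 0.8" --squeeze 40

```text
clock: 13.5
tcp_pos: [0.5742, -0.341, 0.167]
tcp_rot: [[-0.985, -0.172, 0.001], [-0.172, 0.985, -0.001], [-0.001, -0.001, -1.0]]
contact_force: [-1.1, 0.2, 5.7]
opening: 0.0241
grip_force: 40.5
```

Gripped at 24.1 mm opening. Lifting straight up.

>>> apply_moves --pt "0 0 -0.2 0 0.8" --pt "0 0 -0.4 0 0.8" --pt "0 0 -0.6 0 0.8" --pt "0 0 -0.8 0 0.8" --pt "0 0 -0.8 0 0.8" --pt "0 0 -0.8 0 0.8" --pt "0 0 -0.8 0 0.8" --pt "0 0 -0.8 0 0.8"

```text
clock: 14.3
tcp_pos: [0.5739, -0.3409, 0.2719]
tcp_rot: [[-0.985, -0.172, 0.001], [-0.172, 0.985, -0.0], [-0.001, -0.0, -1.0]]
contact_force: [0.1, -0.1, -0.6]
opening: 0.0241
grip_force: 39.7
```

>>> apply_moves --pt "0 0 -0.7 0 0.8" --pt "0 0 -0.4 0 0.8" --pt "0 0 -0.2 0 0.8" --pt "0 0 0 0 0.8" --pt "0 0 0 0 0.8"

```text
clock: 14.8
tcp_pos: [0.5738, -0.3408, 0.2956]
tcp_rot: [[-0.985, -0.172, -0.001], [-0.172, 0.985, 0.001], [0.001, 0.001, -1.0]]
contact_force: [-0.1, -0.2, -0.9]
opening: 0.024
grip_force: 39.8
```

Run:
```python
from station import readout, optics
import pickle;from h import *
np.set_printoptions(precision=4,suppress=True)
s=readout.sense();print(s['clock'],s['tcp_pos'],s['contact_force'],s['joints'])
d={n:optics.read_camera(n) for n in('wrist','scene')};pickle.dump(d,open('c6.pkl','wb'))
S=d['scene'];W=d['wrist'];d0=pickle.load(open('c0.pkl','rb'))
x,y=s['tcp_pos'][:2];z=s['tcp_pos'][2]-.1415
print('tip pred scene',pj(S,(x,y,z)),'wrist',pj(W,(x,y,z)))
so,_=blob(S,(365,180,383,200),(3,120,80),(20,255,255));print('orange',so,'was 373.2 191.35')
df=np.abs(S['frame'].astype(int)-d0['scene']['frame']).max(2)
for r in range(int(pj(S,(x,y,z))[1])-30,int(pj(S,(x,y,z))[1])+14,3):
    c=np.where(df[r,380:450]>40)[0]+380; print(r,c.min() if len(c) else None,c.max() if len(c) else None)
```

```text
14.8 [ 0.5738 -0.3408  0.2956] [-0.0641 -0.2025 -0.8939] [ -36.3743   28.8658   77.8938    0.0035   73.3017 -136.2695]
tip pred scene [416.2201 225.187 ] wrist [314.621  188.3389]
orange [373.0455 191.4545] was 373.2 191.35
195 416 421
198 418 422
201 417 421
204 416 424
207 419 424
210 None None
213 412 412
216 None None
219 411 411
222 410 410
225 410 410
228 None None
231 416 419
234 409 410
237 409 417
```

Held: about 0.9 N of weight shows, and the orange pipette has not moved. Next I'll come out to the front and then across.

>>> apply_moves --pt "0.3 0 0 0 0.8" --pt "0.7 0 0 0 0.8" --pt "0.9 0 0 0 0.8" --pt "0.9 0 0 0 0.8" --pt "0.9 0 0 0 0.8" --pt "0.6 0.2 0 0 0.8" --pt "0.2 0.5 0 0 0.8" --pt "-0.1 0.8 0 0 0.8"

```text
clock: 15.7
tcp_pos: [0.4814, -0.326, 0.2963]
tcp_rot: [[-0.985, -0.17, 0.0], [-0.17, 0.985, 0.0], [-0.0, -0.0, -1.0]]
contact_force: [0.2, 0.6, -0.5]
opening: 0.0236
grip_force: 39.7
```

>>> apply_moves --pt "-0.15 0.9 0 0 0.8" --pt "-0.15 0.9 0 0 0.8" --pt "-0.15 0.9 0 0 0.8" --pt "-0.15 0.9 0 0 0.8" --pt "-0.15 0.9 0 0 0.8" --pt "-0.15 0.9 0 0 0.8" --pt "-0.15 0.9 0 0 0.8" --pt "-0.15 0.9 0 0 0.8"

```text
clock: 16.5
tcp_pos: [0.481, -0.1789, 0.2963]
tcp_rot: [[-0.985, -0.172, 0.0], [-0.172, 0.985, 0.0], [-0.0, -0.0, -1.0]]
contact_force: [-0.4, 0.1, -1.2]
opening: 0.0238
grip_force: 39.7
```

>>> apply_moves --pt "-0.15 0.9 0 0 0.8" --pt "-0.15 0.9 0 0 0.8" --pt "-0.15 0.9 0 0 0.8" --pt "-0.15 0.9 0 0 0.8" --pt "-0.15 0.9 0 0 0.8" --pt "-0.15 0.9 0 0 0.8" --pt "-0.15 0.9 0 0 0.8" --pt "-0.15 0.9 0 0 0.8"

```text
clock: 17.3
tcp_pos: [0.4796, -0.033, 0.2963]
tcp_rot: [[-0.985, -0.172, 0.0], [-0.172, 0.985, 0.0], [-0.0, 0.0, -1.0]]
contact_force: [0.1, -0.4, -1.3]
opening: 0.0237
grip_force: 39.7
```

>>> apply_moves --pt "-0.18 0.9 0 0 0.8" --pt "-0.18 0.9 0 0 0.8" --pt "-0.18 0.9 0 0 0.8" --pt "-0.18 0.9 0 0 0.8" --pt "-0.18 0.9 0 0 0.8" --pt "-0.18 0.9 0 0 0.8" --pt "-0.18 0.9 0 0 0.8" --pt "-0.18 0.9 0 0 0.8"

```text
clock: 18.1
tcp_pos: [0.4831, 0.1137, 0.2963]
tcp_rot: [[-0.985, -0.172, 0.0], [-0.172, 0.985, 0.0], [-0.0, 0.0, -1.0]]
contact_force: [0.1, 0.1, -0.9]
opening: 0.024
grip_force: 39.7
```

>>> apply_moves --pt "-0.2 0.8 0 0 0.8" --pt "-0.1 0.5 0 0 0.8" --pt "0 0.2 0 0 0.8" --pt "0 0 0 0 0.8" --pt "0 0 0 0 0.8" --pt "0 0 0 0 0.8"

```text
clock: 18.7
tcp_pos: [0.4843, 0.1424, 0.2963]
tcp_rot: [[-0.985, -0.171, 0.0], [-0.171, 0.985, 0.0], [-0.0, 0.0, -1.0]]
contact_force: [-1.1, 0.2, -0.6]
opening: 0.0234
grip_force: 39.7
```

Run:
```python
from station import readout, optics
import pickle;from h import *
np.set_printoptions(precision=4,suppress=True)
s=readout.sense();print(s['clock'],s['tcp_pos'],s['contact_force'],s['opening'])
d={n:optics.read_camera(n) for n in('wrist','scene','top')};pickle.dump(d,open('c7.pkl','wb'))
x,y,z=s['tcp_pos'];S=d['scene'];W=d['wrist']
for h in(.1415,.09,.03):print(h,'scene',pj(S,(x,y,z-h)),'wrist',pj(W,(x,y,z-h)))
print('ring scene',pj(S,(.483,.1655,.0295)),'wrist',pj(W,(.483,.1655,.0295)))
a=cv2.resize(W['frame'][150:350,240:400,::-1],None,fx=3,fy=3,interpolation=cv2.INTER_CUBIC)
u,v=pj(S,(x,y,z-.1)).astype(int);print('scene crop origin',u-30,v-60)
b=cv2.resize(S['frame'][v-60:v+60,u-30:u+30,::-1],None,fx=5,fy=5,interpolation=cv2.INTER_CUBIC)
o=np.zeros((600,785,3),np.uint8);o[:,:480]=a;o[:,485:785]=b;cv2.imwrite('pics/p7.png',o)
```

```text
18.7 [0.4843 0.1424 0.2963] [-1.1168  0.1706 -0.5773] 0.023358693476360645
0.1415 scene [232.4291 182.5236] wrist [314.7303 188.2543]
0.09 scene [230.5393 164.708 ] wrist [314.8941 204.3489]
0.03 scene [228.2164 142.8096] wrist [315.1965 234.0708]
ring scene [230.6824 220.1829] wrist [333.3061 167.4242]
scene crop origin 200 108
```

View pics/p7.png

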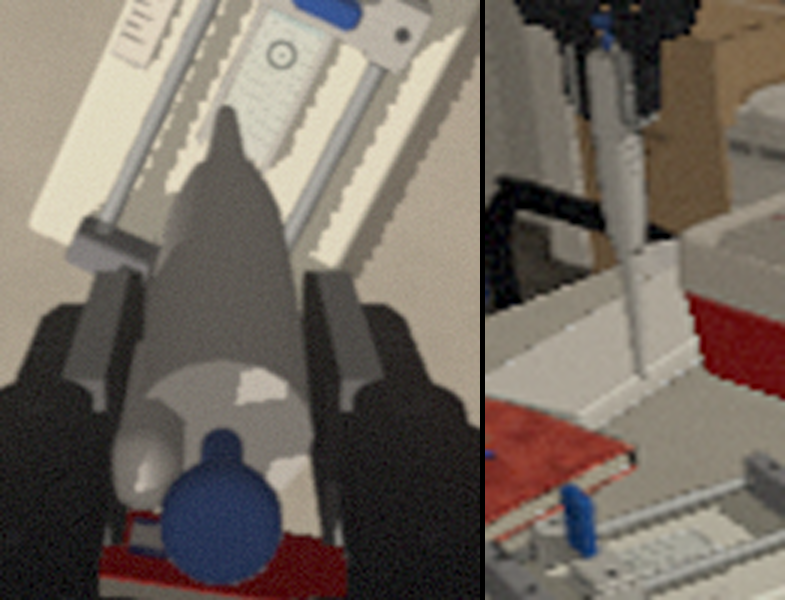

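The last picture shows the tip at wrist px (316,185.7) and scene px (231.6,183.6), with the ring at wrist px (334,168.3). Both are close to the predictions. I'll compute the correction.

Run:
```python
import pickle;from h import *
np.set_printoptions(precision=4,suppress=True)
d=pickle.load(open('c7.pkl','rb'));S,W=d['scene'],d['wrist'];d0=pickle.load(open('c0.pkl','rb'))
tip=tri([(W,(315.7,185.3)),(S,(231.2,183.2))]);print('tip',tip,'tip-tcp',tip-[.4843,.1424,.2963])
print('wrist at z.1548',bp(W,(315.7,185.3),.1548)-[.4843,.1424,.1548],'scene',bp(S,(231.2,183.2),.1548)-[.4843,.1424,.1548])
print('ring w',bp(W,(333.7,168),.0295),'top',bp(d0['top'],(216.3,232.4),.0295))
# dark-ring centroid refine in wrist
g=cv2.cvtColor(W['frame'],cv2.COLOR_RGB2GRAY)[160:177,325:343].astype(np.uint8);print(cv2.minMaxLoc(cv2.GaussianBlur(g,(0,0),1)))
print(g[::1])
```

```text
tip [0.4813 0.1431 0.1539] tip-tcp [-0.003   0.0007 -0.1424]
wrist at z.1548 [-0.0027  0.0004  0.    ] scene [-0.0048 -0.0006  0.    ]
ring w [0.4836 0.1661 0.0295] top [0.4813 0.1633 0.0295]
(166.0, 207.0, (11, 5), (6, 0))
[[187 200 207 201 203 206 211 206 207 204 197 196 201 203 206 208 200 197]
 [190 206 204 198 203 205 208 208 209 205 206 202 197 199 207 207 209 203]
 [199 209 207 200 206 208 204 205 198 202 204 204 198 203 206 208 207 208]
 [201 205 210 210 208 196 189 172 165 168 183 186 191 197 207 207 208 209]
 [202 206 206 209 195 170 145 144 144 151 142 149 171 202 204 204 203 206]
 [198 198 206 207 184 147 152 180 199 193 178 145 150 181 207 211 199 204]
 [201 209 207 198 166 158 188 209 208 214 202 177 144 164 197 204 198 200]
 [212 208 205 189 152 169 203 205 199 196 207 195 158 152 187 202 207 199]
 [206 205 205 187 151 177 204 204 179 175 201 202 163 152 189 205 208 207]
 [202 208 210 191 155 167 202 203 196 195 204 193 159 155 191 206 205 207]
 [199 209 208 199 164 145 176 200 208 206 197 167 146 162 197 202 205 205]
 [205 201 203 207 182 151 145 168 185 185 162 142 158 190 203 195 194 200]
 [204 199 202 201 194 185 159 147 149 147 146 157 189 204 209 203 205 192]
 [206 205 200 197 199 200 197 186 181 184 189 199 199 207 210 204 205 198]
 [205 207 204 204 204 196 202 203 206 209 203 206 202 203 208 208 201 193]
 [207 203 205 209 207 205 207 209 208 203 209 205 196 201 199 202 200 196]
 [200 201 207 209 209 207 206 203 203 207 206 207 202 203 192 192 195 188]]
```

>>> apply_moves --pt "-0.1 0.3 0 0 0.8" --pt "-0.1 0.5 0 0 0.8" --pt "-0.1 0.32 0 0 0.8" --pt "0 0 0.4 0 0.8" --pt "0 0 0.8 0 0.8" --pt "0 0 0.8 0 0.8" --pt "0 0 0.8 0 0.8" --pt "0 0 0.7 0 0.8"

```text
clock: 19.65
tcp_pos: [0.486, 0.166, 0.225]
tcp_rot: [[-0.985, -0.172, -0.001], [-0.172, 0.985, -0.0], [0.001, -0.0, -1.0]]
contact_force: [-0.8, -0.5, -0.4]
opening: 0.0238
grip_force: 39.8
```

>>> apply_moves --pt "0 0 0.6 0 0.8" --pt "0 0 0.5 0 0.8" --pt "0 0 0.2 0 0.8" --pt "0 0 0 0 0.8" --pt "0 0 0 0 0.8" --pt "0 0 0 0 0.8"

```text
clock: 20.25
tcp_pos: [0.4866, 0.1661, 0.2008]
tcp_rot: [[-0.985, -0.172, 0.001], [-0.172, 0.985, 0.0], [-0.001, 0.0, -1.0]]
contact_force: [0.3, 0.1, 0.3]
opening: 0.0237
grip_force: 39.8
```

Run:
```python
from station import readout, optics
import pickle;from h import *
np.set_printoptions(precision=4,suppress=True,linewidth=200)
s=readout.sense();print(s['clock'],s['tcp_pos'],s['contact_force'],s['opening'])
d={n:optics.read_camera(n) for n in('wrist','scene')};pickle.dump(d,open('c8.pkl','wb'))
x,y,z=s['tcp_pos'];S=d['scene'];W=d['wrist']
T=(x-.0028,y+.0005,z-.142);R=(.4836,.1661,.0295)
print('tip w',pj(W,T),'s',pj(S,T),'ring w',pj(W,R),'s',pj(S,R))
u,v=pj(W,T).astype(int);g=cv2.cvtColor(W['frame'],cv2.COLOR_RGB2GRAY)[v-14:v+10,u-12:u+14];print(u-12,v-14);print(g)
u,v=pj(S,T).astype(int);g=cv2.cvtColor(S['frame'],cv2.COLOR_RGB2GRAY)[v-8:v+10,u-8:u+9];print(u-8,v-8);print(g)
```

```text
20.25 [0.4866 0.1661 0.2008] [0.3347 0.0885 0.2939] 0.023708973674120132
tip w [315.8734 184.9213] s [229.6215 211.0791] ring w [315.26   177.9684] s [230.6951 220.0325]
303 170
[[170 190 208 203 199 199 201 202 199 201 204 205 206 202 205 206 204 200 203 202 200 197 203 192 194 201]
 [180 200 203 203 206 204 204 203 205 197 189 187 189 184 192 201 203 202 202 201 204 205 200 200 202 204]
 [190 203 203 203 207 207 203 200 186 167 145 137 137 136 152 176 188 202 205 199 199 203 207 200 206 199]
 [201 198 197 203 203 207 201 178 152 135 138 142 147 146 130 132 155 186 200 193 199 201 204 200 201 198]
 [200 193 196 198 207 205 189 153 129 146 182 194 196 193 172 136 126 160 190 197 200 205 200 199 197 193]
 [198 201 203 203 208 199 169 129 151 183 205 204 209 205 205 178 144 144 181 189 193 200 192 196 201 201]
 [203 203 197 205 206 194 153 132 170 205 207 204 199 203 204 201 169 140 167 195 204 202 200 199 198 201]
 [203 205 200 207 205 189 140 137 182 206 202 192 173 190 205 200 181 142 148 191 202 200 202 204 202 203]
 [205 207 202 203 206 187 146 137 183 206 200 175 153 178 201 202 
[... 2233 characters left out ...]
137 125 123 140 150 151 156 154 146 138 119  97 101 108 102]
 [ 83 120 142 150 159 168 159 145 133 114  95 100 109 102 106 146 172]
 [ 71 142 168 160 148 136 136 117 100 109 104 104 146 170 168 173 175]
 [ 75 122 140 135 117  96 111 105 105 146 173 168 172 176 172 176 166]
 [ 57  90 106 111 108 102 147 170 169 170 175 172 174 165 176 174 154]
 [ 56 120 134 149 169 167 170 175 175 175 165 169 166 150 154 163 163]
 [ 54 105 137 158 173 173 174 166 168 164 150 147 162 163 167 150 149]
 [ 48 101 138 149 152 163 166 152 151 164 163 166 149 155 165 163 164]
 [109 136 146 146 145 152 162 165 154 148 159 167 166 163 164 152 152]
 [145 147 148 147 148 146 142 132 137 156 148 150 151 153 165 156 145]]
```

The tip and ring are aligned sideways in the wrist view (cols 315.4 and 315.1). Now I'll lower it to 5 mm.

>>> apply_moves --pt "0 0 0.3 0 0.8" --pt "0 0 0.4 0 0.8" --pt "0 0 0.3 0 0.8" --pt "0 0 0.2 0 0.8" --pt "0 0 0 0 0.8" --pt "0 0 0 0 0.8" --pt "0 0 0 0 0.8"

```text
clock: 21.05
tcp_pos: [0.4865, 0.166, 0.1765]
tcp_rot: [[-0.985, -0.172, 0.0], [-0.172, 0.985, 0.0], [-0.0, 0.0, -1.0]]
contact_force: [0.3, -0.6, -1.5]
opening: 0.0237
grip_force: 39.8
```

Run:
```python
from station import readout, optics
import pickle;from h import *
np.set_printoptions(precision=4,suppress=True,linewidth=200)
s=readout.sense();print(s['clock'],s['tcp_pos'],s['contact_force'],s['opening'])
d={n:optics.read_camera(n) for n in('wrist','scene','top')};pickle.dump(d,open('c9.pkl','wb'))
x,y,z=s['tcp_pos'];S=d['scene'];W=d['wrist']
T=(x-.0028,y+.0005,z-.1415);R=(.4836,.1661,.0295)
print('tip w',pj(W,T),'s',pj(S,T),'ring w',pj(W,R),'s',pj(S,R))
u,v=pj(W,R).astype(int);g=cv2.cvtColor(W['frame'],cv2.COLOR_RGB2GRAY)[v-10:v+14,u-12:u+14];print(u-12,v-10);print(g)
```

```text
21.05 [0.4865 0.166  0.1765] [ 0.3092 -0.5792 -1.4744] 0.023650981606210375
tip w [315.8649 185.1767] s [230.4347 218.3248] ring w [315.3728 183.6168] s [230.6951 220.0325]
303 173
[[167 183 198 206 201 200 200 196 191 193 197 191 192 198 205 202 200 201 201 194 202 204 201 203 192 189]
 [175 197 204 204 199 198 204 204 203 200 203 193 197 199 200 198 201 199 202 203 199 201 202 197 197 191]
 [193 201 201 200 203 204 200 204 201 202 198 193 198 196 194 195 203 202 202 202 201 201 205 201 183 169]
 [195 204 202 204 197 201 196 202 202 201 193 182 181 181 188 196 202 197 199 202 201 204 203 199 177 162]
 [198 200 204 197 191 193 199 197 187 172 153 138 127 128 150 176 185 190 195 200 199 189 191 193 173 159]
 [205 204 200 203 200 203 199 177 146 127 125 127 135 128 121 125 151 172 189 192 176 168 164 165 163 156]
 [203 205 203 200 204 202 183 145 124 141 158 182 188 179 159 136 117 127 151 164 163 157 154 165 158 161]
 [200 199 202 201 201 192 159 123 141 180 196 201 205 205 198 181 135 112 129 156 160 158 154 159 160 156]
 [200 199 200 188 192 180 142 134 174 199 201 201 203 201 208 1
[... 949 characters left out ...]
  89  86  85 104 154 190 189 195 195 191 193 199 196 183]
 [199 201 200 202 201 200 199 188 144 104  86  91  86  92  81  95 135 183 201 202 201 198 201 198 190 175]
 [199 195 196 198 203 204 195 175 126  98  88  90  87  91  89  90 124 180 202 203 201 198 204 194 181 168]
 [201 190 197 197 199 204 200 164 120  92  81  88  89  84  85  87 115 171 198 198 202 199 204 194 175 174]
 [194 198 201 200 197 201 195 156 111  94  89  87  92  90  86  83 101 159 193 201 200 201 200 184 177 174]
 [202 201 204 197 196 192 183 143  98  94  83  88  87  89  88  84  90 134 181 200 202 199 194 182 174 180]
 [201 199 197 201 201 200 173 126 101  88  88  88  89  89  84  85  89 128 178 198 201 199 186 170 175 175]]
```

The tip end is at about (315.3,185.2) in the wrist image. A point 5 mm above the ring centre projects to (315.4,185.1), so it is centred. The arm is still and the only load is the pipette's weight. Handing in.

```bash
python3 -c "
from station import close_job
print(close_job())"
```

```text
the job is handed in; nothing more can be done
None
```

The job is handed in: the spreader is cocked with its pointer in the red band (about 49–50 mm). The blue pipette is held upright and still, its tip centred over the ring to under 1 mm and about 5 mm above the glass by calculation (not measured directly), at about 21 s on the clock.

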